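# Stand a backlight panel up for inspection

## Robot

A 6-joint arm with a two-finger parallel gripper is mounted at the origin on the work surface. World frame = base frame: x ahead of the robot, y to its left, z up, the work surface at z = 0. Lengths are in m, angles in degrees, forces in N, time in s.
With the tool pointing down it reaches from about 0.375 to 0.9 m from the base axis. Payload 3.1 kg.
Tool frame: the origin (TCP) lies on the centre line of the jaws, within the pads' length; the fingertips stand 8 mm ahead of it and the grasp point (between the pads) lies 11 mm behind it (bot.tip_extent is the distance from the TCP to the fingertips, in m); z points along the fingers, y is the line along which they close (so a half turn about z gives the same grasp; the last joint's range is limited). The gripper opens to 87 mm and grips with 3 to 60 N. Pads are 19 mm wide; open, the fingers measure 117 mm over their backs; the gripper's body (75 mm by 190 mm) begins 51 mm behind the grasp point.
Start: joints at [56.637, 30.224, 82.088, -0, 67.689, -10.227], TCP at [0.246, 0.575, 0.231] pointing down, gripper open.
Joint ranges: [-176.69, 176.69], [-43.24, 126.21], [12.49, 139.97], [-82, 262], [0, 151.66], [-163.58, 163.58]. Speed limits (degrees/s): [159.86, 159.86, 180, 180, 180, 180].

## Interface

Orientations are given as a 3x3 rotation matrix whose columns are the frame's x, y, z axes.
In Python, from rig import bot, vision, workorder gives the robot as it stands.
- The arm moves only by the shell command python3 -m handwheel 'ROWS'. ROWS is JSON, a list of rows, each an object with "delta_rot": the turn, a rotation vector about the tool's x, y, z in rad, a list of three; "xyz": the shift along the tool's x, y, z in mm, a list of three; "hand": the closure, from -1 (fully open) to 1 (shut). A call has exactly 5 rows; each row is the pose to reach, as a shift and turn from the pose commanded when the call began, along the tool's axes at that moment; what a row does not reach only later rows make up. A row lasts 1/8 s, in which the tool goes at most 62.5 mm and 10.7 degrees, less where a joint would pass 70% of its speed; a pose out of reach is approached as far as the arm can. A call with a gripper value outside its range is refused whole. The fingers move at their own pace and stop on an object; the grip force is fixed at half the most. Time passes only in rows, so rows that repeat a pose let the fingers close, or fill a call up. It gives the time, the measured TCP pose, the force, the opening and the grip force at its end, in the units of the state.
- bot.read_state(): the state, without advancing time (a new reading comes with each control period).
- vision.capture(name): name is "side" or "top" or "wrist"; returns the picture (384x512x3 uint8, red, green, blue); there is no depth.
- vision.camera_model(name): a dict with "camera_matrix" (3x3 intrinsics, pixels), "camera_from_world" (4x4, takes a point from world to camera coordinates). Camera axes: x right, y up, looking along -z (the intrinsics and any distortion apply to the point x, -y, -z); pixel columns grow to the right and rows downward; lengths in m; the calibration is good to about 2 mm. The wrist camera is an equidistant fisheye: a pixel r from the principal point sees the ray r / f radians off the axis. A picture is of the moment at which its call begins: read the wrist's pose just before it. camera_model takes no time and is no camera call; for the wrist camera it gives the pose at the moment of the call.
- workorder.hand_in(): hands the job in; it is judged then, once.
The state is a dict: "time_s": time; "joint_positions": joint angles; "qvel": joint speeds; "tau": joint torques, N m; "position": TCP position; "tcp_rot": TCP orientation; "force": force on the tool from outside, world axes, zero at the start; "moment": the same for the moment, N m; "opening": opening from 0.0 (shut) to 1.0 (fully open); "grasp_force": force on a finger pad.
Only numpy, scipy, OpenCV 4.12 (cv2) and the standard library are available. Lean on these libraries where they do the work, as an engineer would, in place of code of your own. Each camera call takes 0.05 s, during which the arm holds its last target. There are 200 camera calls.

## Task

Set the panel up for inspection: slide it along the grey stand's deck to the yellow fence and back against the two uprights, and tip it up so that it stands on its long thin edge, upright and flat against both uprights with its end at the fence and its white face to the lamp. Once it stands by itself, swing the red keeper arm fully shut in front of it, and then turn the lamp dial until its orange pointer is at the green mark. Leave the loose plates, the tray stack and the blue bin where they are.

Things in the scene. Friction and masses are not known exactly. Their poses are not given: they have to be found in the camera images.
- stand: Fixed grey inspection stand. Origin on the table, under the backrest plane, at the middle of the standing place; z up, x level, from the open front to the backrest, y along the backrest to the fence. The sizes below are in its frame, in mm. Flat deck top at z 50, x -80 to 35, y -205 to 115. A black bar lamp lies on the table behind it (x 77 to 113, 30 high).
- backrest (a point): Middle of the backrest's foot: stand x 0, y 0, z 50. Backrest: two aluminium uprights with front faces at x 0, 12 thick, 14 wide, centred at y -50 and +50, up to z 130, joined by a sill up to z 62. The blue area on the deck is the standing place.
- fence (a point): Middle of the yellow fence's inner face: stand x -37, y 75, z 62. The fence is a low wall 8 thick, x -75 to 0, up to z 75.
- deck_front (a point): Top front edge of the deck: stand x -80, y 0, z 50. In front of it is a plain drop to the table, with nothing standing there. The panel overhangs this edge by 30 mm when its other edge is against the uprights, so fingertips can go under it and lift.
- panel: Loose panel 110 x 150 x 14 mm (x, y, z), 0.2 to 0.4 kg, metal back, white face. Origin: centre of its metal underside; z out of the white face. Starts white face up on the deck, y about along the stand's y, 4 to 15 mm short of the uprights, 40 to 105 mm from the fence. Tipped about its far long edge, its origin ends at stand x -14, y 0, z 105; it stands by itself.
- panel_face (a point): Centre of the panel's white face, 14 mm from its origin along its z. The face has a black bezel; the panel's long edges are rounded by 2 mm.
- keeper_pivot (a point): Vertical axis of the red keeper arm, at the arm's mid height (z 96 mm); in the stand's frame x -25, y 95 mm. A 14 mm steel pin and a 20 mm round red hub lie on it, up to z 106 mm.
- keeper_tip (a point): Free end of the red keeper arm, 70 mm from the pivot. The arm is a bar 10 mm thick and 12 mm high, z 90 to 102 mm.
- keeper (a joint): Angle of the keeper arm (rad), 0 to 1.90. 0: open, splayed 0.33 rad outwards; 0.33: pointing along the stand's -x; 1.90: fully shut on its stop, pointing along the stand's -y, 6 mm in front of the standing panel. Grows counter-clockwise seen from above. Light friction and damping (0.5 to 2 N at the tip), stays where left. Starts open, 0 to 0.33.
- dimmer: Fixed white lamp dimmer box, 120 x 120 x 40 mm, origin at the centre of its underside, with a black scale disc and white ticks on top.
- dial_grip (a point): Point on the vertical dial axis, 63 mm above the table, at a good gripping height. Its x axis points along the dial's orange pointer and turns with the dial. The grip is a bar 46 mm long (along x), 14 mm wide, from z 49 to 73 mm; below it is a disc of 48 mm diameter.
- dial (a joint): Dial angle (rad), 0 to 4.0, growing clockwise seen from above; light friction (0.03 N m), stays where left. Starts 0.3 to 0.8.
- mark: Green set mark on the scale, a flat block 16 x 8 mm whose centre is 42 mm from the dial axis. Origin on the dial axis, 41 mm above the table; its x axis points to the mark. Always clockwise of the pointer at the start, by 0.4 to 1.5 rad.
- gold_plate: Loose gold plate 60 x 90 x 8 mm lying on the table, to be left alone; origin at its underside centre.
- red_plate: Loose brick-red plate 60 x 90 x 8 mm lying on the table, to be left alone; origin at its underside centre.
- trays: Stack of clear parts trays 160 x 200 x 62 mm, to be left alone; origin at its underside centre.
- blue_bin: Open blue bin 130 x 190 x 60 mm, to be left alone; origin at its underside centre.
There are look-alikes about, which are no part of the job. Several things have the shape of the dimmer; the one meant has the colours described above. There is more than one size of the panel; the one meant has the size given above.

How it is judged:
By the outcome, as a careful person would: the job done as asked, in the order asked, and still so for the second after the job is handed in, with the robot touching nothing.
It also fails if it takes over 72 s, if anything falls off the work surface, if the arm or the gripper's body presses on something with over 40 N, if the wrist force passes 120 N, or if a joint passes its speed limit or range.

## Working session

There is one attempt and no reset: what is moved stays moved. The work goes in short steps, Python scripts to look and compute and a shell command to move; the robot and the scene stay as the last step left them, time stands still between calls to the robot, and variables do not carry over. Pictures are saved under pics/ and viewed, at most 12 in all, crops included, and the job is handed in when it is done.

```bash
mkdir -p pics; ls
python3 - <<'E'
from rig import bot,vision
import cv2,numpy as np
ims=[]
for n in ["top","side","wrist"]:
    m=vision.camera_model(n); im=vision.capture(n)
    np.savez(f"pics/{n}0.npz",im=im,K=m["camera_matrix"],T=m["camera_from_world"])
    ims.append(im); print(n,np.round(m["camera_matrix"],1).tolist(),np.round(m["camera_from_world"],3).tolist(),[k for k in m])
a=np.hstack(ims[:2]); cv2.imwrite("pics/a.png",cv2.resize(ims[0],(800,600),interpolation=cv2.INTER_CUBIC)[...,::-1])
cv2.imwrite("pics/b.png",cv2.resize(ims[1],(800,600),interpolation=cv2.INTER_CUBIC)[...,::-1])
s=bot.read_state();print(s["time_s"],s["position"],np.round(s["tcp_rot"],3).tolist(),s["force"])
E
```

```text
pics
top [[415.6, 0.0, 263.6], [0.0, 415.6, 193.6], [0.0, 0.0, 1.0]] [[0.007, -1.0, -0.005, 0.035], [0.986, 0.006, 0.169, -0.481], [-0.168, -0.006, 0.986, -1.412], [0.0, 0.0, 0.0, 1.0]] ['camera_matrix', 'camera_from_world']
side [[434.2, 0.0, 256.8], [0.0, 434.2, 188.3], [0.0, 0.0, 1.0]] [[0.861, -0.508, -0.003, -0.39], [0.37, 0.623, 0.689, -0.255], [-0.348, -0.595, 0.725, -1.055], [0.0, 0.0, 0.0, 1.0]] ['camera_matrix', 'camera_from_world']
wrist [[297.3, 0.0, 255.8], [0.0, 297.3, 188.2], [0.0, 0.0, 1.0]] [[0.394, 0.919, -0.001, -0.624], [-0.88, 0.377, -0.287, 0.034], [-0.264, 0.114, 0.958, -0.39], [0.0, 0.0, 0.0, 1.0]] ['camera_matrix', 'camera_from_world']
0.15 [0.24524368 0.57428192 0.22979608] [[-0.92, 0.393, -0.001], [0.393, 0.92, -0.001], [0.0, -0.002, -1.0]] [0.29103873 0.9128562  0.02197799]
```

View pics/a.png

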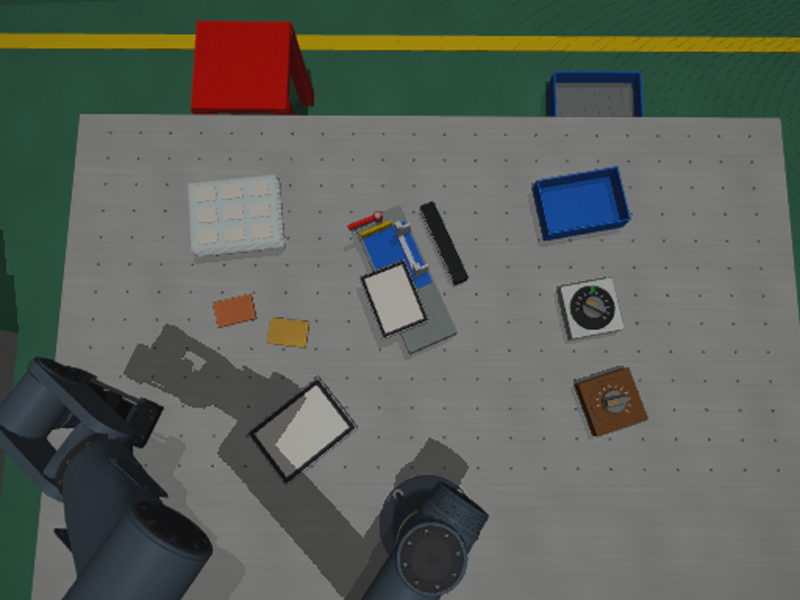

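View pics/b.png

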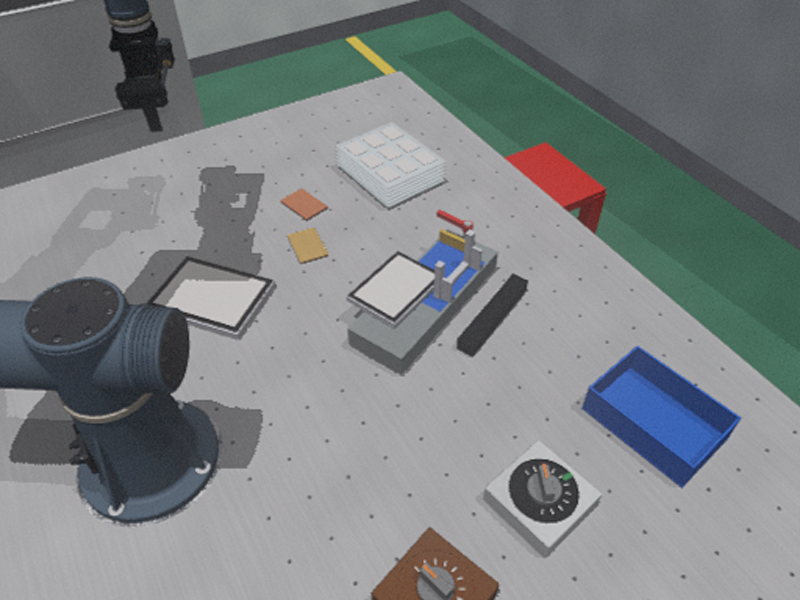

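The top view shows the stand around (400,270) with the panel on it (393,298). The white dimmer is at (592,308) and the bar lamp at (445,243). The spare larger panel lies at (303,430), and the brown look-alike at (612,402). The side view agrees.

```bash
cat > h.py <<'E'
import numpy as np,cv2
from rig import bot,vision
def snap(n):
    m=vision.camera_model(n); im=vision.capture(n); return im,np.array(m["camera_matrix"]),np.array(m["camera_from_world"])
def rays(px,K,T,fish):
    px=np.atleast_2d(np.asarray(px,float)); x=(px[:,0]-K[0,2])/K[0,0]; y=(px[:,1]-K[1,2])/K[1,1]
    if fish:
        r=np.hypot(x,y)+1e-12; d=np.c_[x/r*np.sin(r),-y/r*np.sin(r),-np.cos(r)]
    else: d=np.c_[x,-y,-np.ones_like(x)]
    R=T[:3,:3]; return -R.T@T[:3,3], d@R
def onz(px,z,K,T,fish=False):
    c,d=rays(px,K,T,fish); return c+d*((z-c[2])/d[:,2])[:,None]
def proj(P,K,T,fish=False):
    p=np.atleast_2d(P)@T[:3,:3].T+T[:3,3]; x,y,z=p[:,0],-p[:,1],-p[:,2]
    if fish:
        r=np.hypot(x,y); t=np.arctan2(r,z); s=t/(r+1e-12)
    else: s=1/z
    return np.c_[K[0,0]*x*s+K[0,2],K[1,1]*y*s+K[1,2]]
def blobs(im,lo,hi,amin=15):
    m=cv2.inRange(cv2.cvtColor(im,cv2.COLOR_RGB2HSV),np.array(lo),np.array(hi))
    cs,_=cv2.findContours(m,cv2.RETR_EXTERNAL,cv2.CHAIN_APPROX_NONE)
    return sorted([c[:,0,:] for c in cs if cv2.contourArea(c)>=amin],key=lambda c:-cv2.contourArea(c))
def deltas(p,R=None):
    "shift (mm, tool axes) and rotvec to reach world pose from current commanded~measured"
    s=bot.read_state(); R0=np.array(s["tcp_rot"]); d=R0.T@(np.array(p)-s["position"])*1000
    rv=cv2.Rodrigues(R0.T@R)[0].ravel() if R is not None else np.zeros(3)
    return np.round(d,1),np.round(rv,3)
E
python3 - <<'E'
from h import *
d=np.load("pics/top0.npz");im,K,T=d["im"],d["K"],d["T"]
def show(n,c,z):
    w=onz(c,z,K,T)[:,:2].astype(np.float32); r=cv2.minAreaRect(w*1000); print(n,len(c),np.round(r[0]),np.round(r[1]),round(r[2],1))
for n,lo,hi,z in [("yel",(20,150,80),(32,255,255),.075),("blue",(105,120,80),(120,255,255),.05),("red",(0,170,60),(5,255,255),.1),("red2",(174,150,60),(180,255,255),.1),("or",(6,120,80),(19,255,255),.07),("green",(45,150,60),(80,255,255),.041),("white",(0,0,175),(180,40,255),.064),("blk",(0,0,0),(180,255,45),.03)]:
    for c in blobs(im,lo,hi,8)[:7]:
        if c[:,1].mean()>70 and c[:,1].mean()<320: show(n+str(np.round(c.mean(0))),c,z)
print("deck corners",np.round(onz([[291.8,213],[262.4,226],[257,132.5]],.05,K,T)*1000))
E
```

```text
yel[184. 212.] 76 [409. 307.] [83. 55.] 84.1
yel[240. 146.] 39 [644. 121.] [ 9. 72.] 24.3
blue[368. 129.] 200 [ 720. -349.] [132. 189.] 11.2
blue[254. 166.] 133 [572.  78.] [171.  91.] 35.9
blue[264. 158.] 46 [603.  37.] [83. 17.] 24.2
red[233. 141.] 44 [652. 143.] [15. 75.] 16.4
or[392. 257.] 126 [ 265. -392.] [114. 114.] 18.5
or[150. 198.] 76 [457. 428.] [56. 85.] 14.7
blk[ 68. 295.] 711 [139. 670.] [592. 271.] 51.2
blk[192. 275.] 149 [199. 279.] [137. 190.] 39.0
blk[252. 191.] 128 [493.  81.] [147. 106.] 21.8
blk[379. 196.] 86 [ 473. -366.] [93. 95.] 0.4
blk[284. 155.] 116 [623. -32.] [200.  35.] 23.8
deck corners [[412. -59.  50.]
 [366.  42.  50.]
 [700.  64.  50.]]
```

```bash
cat >> h.py <<'E'
O=np.array([.587,.055,0]); A=np.radians(-66.2)
try:
    _s=np.load("stand.npy"); O=np.array([_s[0],_s[1],0]); A=_s[2]
except Exception: pass
S=np.array([[np.cos(A),-np.sin(A),0],[np.sin(A),np.cos(A),0],[0,0,1]])
def W(p): return O+S@(np.array(p,float)/1000)     # stand mm -> world m
def L(P): return (np.atleast_2d(P)-O)@S*1000      # world m -> stand mm
Rpush=S@np.array([[0,-1,0],[-1,0,0],[0,0,-1]]).T   # placeholder columns set below
Rpush=S@np.column_stack([[0,-1,0],[-1,0,0],[0,0,-1]])  # tool x=-y_s, y=-x_s
E
python3 - <<'E'
from h import *
s=bot.read_state();m=vision.camera_model("wrist");T=np.array(m["camera_from_world"]);c=-T[:3,:3].T@T[:3,3]
print("cam in tool",np.array(s["tcp_rot"]).T@(c-s["position"]),"view",np.array(s["tcp_rot"]).T@-T[2,:3])
print(deltas(W([-60,-90,300]),Rpush))
d=np.load("pics/top0.npz");im,K,T=d["im"],d["K"],d["T"]
c=[b for b in blobs(im,(0,0,0),(180,255,45),8) if abs(b.mean(0)-[252,191]).max()<8][0]
w=L(onz(c,.064,K,T))[:,:2].astype(np.float32);print("panel in stand",cv2.minAreaRect(w))
E
```

```text
cam in tool [ 0.07836691 -0.00063956 -0.15314412] view [-2.87463986e-01  7.61396822e-04  9.57791145e-01]
(array([-413. , -368.1,  -69.7]), array([-0.001, -0.001, -0.819]))
panel in stand ((-63.387752532958984, -81.5608901977539), (143.72000122070312, 103.70854949951172), 88.02597045898438)
```

```bash
python3 -m handwheel '[{"delta_rot":[0,0,-0.18],"xyz":[-46,-41,-40],"hand":-1},{"delta_rot":[0,0,-0.36],"xyz":[-92,-82,-70],"hand":-1},{"delta_rot":[0,0,-0.54],"xyz":[-138,-123,-70],"hand":-1},{"delta_rot":[0,0,-0.70],"xyz":[-184,-164,-70],"hand":-1},{"delta_rot":[0,0,-0.819],"xyz":[-230,-205,-70],"hand":-1}]'; python3 -c "
from h import *
print(deltas(W([-60,-90,300]),Rpush))"
```

```text
time_s: 0.78
position: [0.3688, 0.3119, 0.3007]
tcp_rot: [[-0.913, -0.408, 0.001], [-0.408, 0.913, 0.0], [-0.001, -0.0, -1.0]]
force: [0.8, 0.2, 0.2]
opening: 1.002
grasp_force: 0.0
(array([  -4.6, -263.1,    0.7]), array([-0.   ,  0.001,  0.005]))
```

```bash
python3 -m handwheel '[{"delta_rot":[0,0,0],"xyz":[-1,-60,0],"hand":0.2},{"delta_rot":[0,0,0],"xyz":[-2,-120,0],"hand":0.2},{"delta_rot":[0,0,0],"xyz":[-3,-180,0],"hand":0.2},{"delta_rot":[0,0,0],"xyz":[-4,-235,0],"hand":0.2},{"delta_rot":[0,0,0.005],"xyz":[-5,-263,0],"hand":0.2}]'
python3 - <<'E'
from h import *
im,K,T=snap("wrist"); np.savez("pics/w1.npz",im=im,K=K,T=T)
cv2.imwrite("pics/w1.png",cv2.resize(im,(800,600),interpolation=cv2.INTER_CUBIC)[...,::-1])
print(bot.read_state()["position"])
for p in [(0,75,75),(-75,75,75),(0,-50,130),(0,50,130),(-80,-205,50),(35,-205,50),(35,115,50),(-25,95,106)]: print(p,np.round(proj(W(p),K,T,True)*1.5625))
E
```

```text
time_s: 1.4
position: [0.4799, 0.0722, 0.3003]
tcp_rot: [[-0.918, -0.396, 0.0], [-0.396, 0.918, -0.0], [-0.0, -0.0, -1.0]]
force: [0.3, 0.2, -0.5]
opening: 0.516
grasp_force: 0.0
[0.48156937 0.07011445 0.30035016]
(0, 75, 75) [[341. 425.]]
(-75, 75, 75) [[419. 425.]]
(0, -50, 130) [[323. 324.]]
(0, 50, 130) [[332. 435.]]
(-80, -205, 50) [[424. 118.]]
(35, -205, 50) [[291. 122.]]
(35, 115, 50) [[314. 443.]]
(-25, 95, 106) [[366. 461.]]
```

View pics/w1.png

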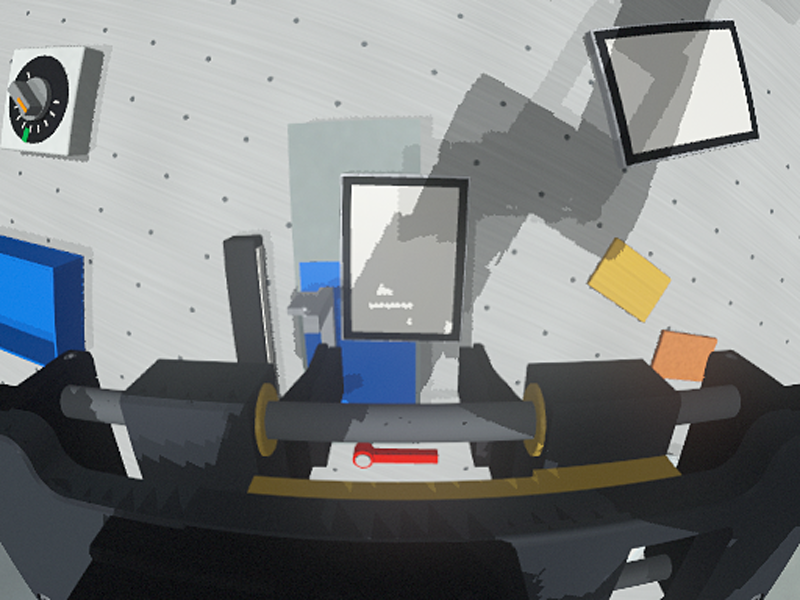

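The wrist view shows the panel with corners near (343,176), (469,179), (464,340) and (343,340). The far deck edge runs (290,122)–(432,117) and the keeper is at (365,456). The stand estimate fits.

Run:
```python
from h import *
d=np.load("pics/w1.npz");im,K,T=d["im"],d["K"],d["T"]
f=lambda p,z:np.round(L(onz(np.array(p)/1.5625,z,K,T,True)),1).tolist()
print("panel",f([[343,176],[469,179],[464,340],[343,340]],.064))
print("deck",f([[432,117],[289,123]],.05),"blue left",f([[300,263]],.05),"hub",f([[365,453]],.106),"keeper end",f([[437,457]],.096))
print(deltas(W([-65,-205,75]),Rpush))
```

```text
panel [[-11.4, -156.2, 64.0], [-116.7, -152.9, 64.0], [-115.9, -8.6, 64.0], [-5.7, -9.7, 64.0]]
deck [[-86.7, -206.0, 50.0], [36.8, -204.5, 50.0]] blue left [[32.2, -78.9, 50.0]] hub [[-24.7, 85.6, 106.0]] keeper end [[-91.5, 98.5, 96.0]]
(array([114.9,   8.3, 225.2]), array([-0.003,  0.001, -0.009]))
```

```bash
python3 -m handwheel '[{"delta_rot":[0,-0.1,0],"xyz":[40,3,60],"hand":-0.1},{"delta_rot":[0,-0.28,-0.009],"xyz":[75,4,110],"hand":-0.1},{"delta_rot":[0,-0.28,-0.009],"xyz":[103,4,160],"hand":-0.1},{"delta_rot":[0,-0.28,-0.009],"xyz":[103,4,215],"hand":-0.1},{"delta_rot":[0,-0.28,-0.009],"xyz":[103,4,230],"hand":-0.1}]'
python3 - <<'E'
from h import *
T=Rpush@cv2.Rodrigues(np.array([0,-.28,0]))[0]
print(L(bot.read_state()["position"]),deltas(W([-65,-185,63]),T),deltas(W([-65,-86,63]),T))
E
```

```text
time_s: 2.08
position: [0.3972, 0.0482, 0.0936]
tcp_rot: [[-0.895, -0.395, 0.209], [-0.386, 0.919, 0.083], [-0.225, -0.006, -0.974]]
force: [0.1, -0.3, -0.1]
opening: 0.549
grasp_force: 0.0
[[ -70.39230754 -176.41793209   93.58205333]] (array([15.2, -5.3, 27.9]), array([-0.009, -0.054, -0.008])) (array([-81.3,  -4.3,  50.1]), array([-0.009, -0.054, -0.008]))
```

```bash
python3 -m handwheel '[{"delta_rot":[0,0,0],"xyz":[6,-3,0],"hand":-0.1},{"delta_rot":[0,0,0],"xyz":[6,-3,0],"hand":-0.1},{"delta_rot":[0,0,0],"xyz":[6,-3,0],"hand":-0.1},{"delta_rot":[0,0,0],"xyz":[6,-3,0],"hand":-0.1},{"delta_rot":[0,0,0],"xyz":[6,-3,0],"hand":-0.1}]'
python3 - <<'E'
from h import *
T=Rpush@cv2.Rodrigues(np.array([0,-.28,0]))[0]
print(L(bot.read_state()["position"]),deltas(W([-65,-185,63]),T),deltas(W([-65,-95,63]),T))
E
```

```text
time_s: 2.7
position: [0.397, 0.0437, 0.0967]
tcp_rot: [[-0.893, -0.397, 0.212], [-0.39, 0.918, 0.08], [-0.226, -0.011, -0.974]]
force: [0.0, 0.1, 0.7]
opening: 0.55
grasp_force: 0.0
[[ -66.37168062 -178.36440253   96.71264596]] (array([14.1, -1. , 31.3]), array([-0.013, -0.052, -0.004])) (array([-73.6,  -0.4,  51.7]), array([-0.013, -0.052, -0.004]))
```

```bash
python3 -m handwheel '[{"delta_rot":[0,0,0],"xyz":[8,-1,10],"hand":-0.1},{"delta_rot":[0,0,0],"xyz":[11,-1,20],"hand":-0.1},{"delta_rot":[0,0,0],"xyz":[13,-1,28],"hand":-0.1},{"delta_rot":[0,0,0],"xyz":[13,-1,32],"hand":-0.1},{"delta_rot":[0,0,0],"xyz":[13,-1,32],"hand":-0.1}]'
python3 - <<'E'
from h import *
T=Rpush@cv2.Rodrigues(np.array([0,-.23,0]))[0]
print(bot.read_state()["joint_positions"],L(bot.read_state()["position"]),deltas(W([-65,-90,63]),T))
E
```

```text
time_s: 3.32
position: [0.4012, 0.0451, 0.0738]
tcp_rot: [[-0.899, -0.394, 0.19], [-0.389, 0.919, 0.067], [-0.201, -0.014, -0.979]]
force: [0.8, -0.9, 0.2]
opening: 0.557
grasp_force: 0.0
[ -14.54096299   32.0025773   129.57327053   36.71325012   10.82298497
 -163.52527297] [[ -65.92933225 -173.99624001   73.80807884]] (array([-80.1,   0.1,  27.5]), array([-0.016, -0.027, -0.007]))
```

```bash
python3 -m handwheel '[{"delta_rot":[0,0,0.1],"xyz":[0,0,-45],"hand":-0.1},{"delta_rot":[0,0,0.28],"xyz":[0,0,-45],"hand":-0.1},{"delta_rot":[0,0,0.46],"xyz":[0,0,-45],"hand":-0.1},{"delta_rot":[0,0,0.64],"xyz":[0,0,-45],"hand":-0.1},{"delta_rot":[0,0,0.82],"xyz":[0,0,-45],"hand":-0.1}]'
for i in 1 2; do :; done
python3 -m handwheel '[{"delta_rot":[0,0,0.18],"xyz":[0,0,0],"hand":-0.1},{"delta_rot":[0,0,0.36],"xyz":[0,0,0],"hand":-0.1},{"delta_rot":[0,0,0.54],"xyz":[0,0,0],"hand":-0.1},{"delta_rot":[0,0,0.72],"xyz":[0,0,0],"hand":-0.1},{"delta_rot":[0,0,0.9],"xyz":[0,0,0],"hand":-0.1}]'
python3 -m handwheel '[{"delta_rot":[0,0,0.18],"xyz":[0,0,0],"hand":-0.1},{"delta_rot":[0,0,0.36],"xyz":[0,0,0],"hand":-0.1},{"delta_rot":[0,0,0.54],"xyz":[0,0,0],"hand":-0.1},{"delta_rot":[0,0,0.72],"xyz":[0,0,0],"hand":-0.1},{"delta_rot":[0,0,0.9],"xyz":[0,0,0],"hand":-0.1}]'
cat >> h.py <<'E'
Rp2=S@np.column_stack([[0,1,0],[1,0,0],[0,0,-1]])  # tool x=+y_s, y=+x_s
def rot(*v): return cv2.Rodrigues(np.array(v,float))[0]
def st():
    s=bot.read_state(); print("t",round(s["time_s"],2),"J",np.round(s["joint_positions"]),"P",np.round(L(s["position"]),1),"F stand",np.round(S.T@np.array(s["force"]),1))
E
python3 - <<'E'
from h import *
st();print(deltas(W([-65,-185,63]),Rp2@rot(0,.26,0)))
E
```

```text
time_s: 3.95
position: [0.3924, 0.042, 0.1185]
tcp_rot: [[-0.899, 0.394, 0.191], [0.412, 0.909, 0.066], [-0.148, 0.139, -0.979]]
force: [0.4, 0.4, -0.1]
opening: 0.552
grasp_force: 0.0
time_s: 4.58
position: [0.3923, 0.042, 0.1184]
tcp_rot: [[-0.25, 0.949, 0.191], [0.968, 0.242, 0.066], [0.017, 0.202, -0.979]]
force: [-0.4, 0.4, 0.5]
opening: 0.548
grasp_force: 0.0
time_s: 5.2
position: [0.3924, 0.042, 0.1184]
tcp_rot: [[0.588, 0.786, 0.191], [0.791, -0.608, 0.066], [0.168, 0.112, -0.979]]
force: [-0.2, -0.0, 0.1]
opening: 0.548
grasp_force: 0.0
t 5.2 J [-15.  24. 129.  21.  19.   2.] P [[ -66.7 -183.3  118.4]] F stand [-0.  -0.2  0.1]
(array([-11.6,  -5.5,  53.9]), array([0.002, 0.06 , 0.509]))
```

```bash
python3 -m handwheel '[{"delta_rot":[0,0.03,0.18],"xyz":[-8,-5,15],"hand":-0.1},{"delta_rot":[0,0.06,0.36],"xyz":[-11,-5,28],"hand":-0.1},{"delta_rot":[0,0.06,0.51],"xyz":[-11,-5,40],"hand":-0.1},{"delta_rot":[0,0.06,0.51],"xyz":[-11,-5,50],"hand":-0.1},{"delta_rot":[0,0.06,0.51],"xyz":[-11,-5,54],"hand":-0.1}]';python3 - <<'E'
from h import *
st();print(deltas(W([-65,-185,63]),Rp2@rot(0,.26,0)))
E
```

```text
time_s: 5.82
position: [0.3924, 0.0397, 0.0624]
tcp_rot: [[0.883, 0.406, 0.235], [0.393, -0.914, 0.103], [0.257, 0.002, -0.967]]
force: [0.7, -0.1, -0.6]
opening: 0.551
grasp_force: 0.0
t 5.83 J [-19.  35. 134.  88.  10. -39.] P [[ -64.6 -184.3   62.4]] F stand [ 0.4  0.6 -0.6]
(array([-0.6, -0.4, -0.8]), array([0.001, 0.   , 0.003]))
```

```bash
python3 -m handwheel '[{"delta_rot":[0,0,0],"xyz":[11.6,0,3.1],"hand":-0.1},{"delta_rot":[0,0,0],"xyz":[23.2,0,6.2],"hand":-0.1},{"delta_rot":[0,0,0],"xyz":[36,0,9.6],"hand":-0.1},{"delta_rot":[0,0,0],"xyz":[49,0,13],"hand":-0.1},{"delta_rot":[0,0,0],"xyz":[62,0,16.5],"hand":-0.1}]';python3 -c "
from h import *
st()"
python3 -m handwheel '[{"delta_rot":[0,0,0],"xyz":[9,0,2.4],"hand":-0.1},{"delta_rot":[0,0,0],"xyz":[16,0,4.2],"hand":-0.1},{"delta_rot":[0,0,0],"xyz":[22,0,5.8],"hand":-0.1},{"delta_rot":[0,0,0],"xyz":[26,0,6.9],"hand":-0.1},{"delta_rot":[0,0,0],"xyz":[26,0,6.9],"hand":-0.1}]';python3 - <<'E'
from h import *
st();print(deltas(W([-65,-86,63]),Rp2@rot(0,.26,0)))
im,K,T=snap("top"); c=im[85:245,190:340]; np.savez("pics/t2.npz",im=im,K=K,T=T); cv2.imwrite("pics/t2.png",cv2.resize(c,None,fx=3.7,fy=3.7,interpolation=cv2.INTER_CUBIC)[...,::-1])
E
```

```text
time_s: 6.45
position: [0.4507, 0.0663, 0.063]
tcp_rot: [[0.882, 0.408, 0.235], [0.394, -0.913, 0.103], [0.257, 0.002, -0.967]]
force: [-1.3, -0.4, 0.4]
opening: 0.55
grasp_force: 0.6
t 6.45 J [-12.  35. 125.  46.  12.  10.] P [[ -65.3 -120.1   63. ]] F stand [-0.2 -1.3  0.4]
time_s: 7.08
position: [0.4757, 0.077, 0.0631]
tcp_rot: [[0.882, 0.408, 0.236], [0.395, -0.913, 0.103], [0.258, 0.002, -0.966]]
force: [-0.9, 0.4, -0.4]
opening: 0.55
grasp_force: 0.0
t 7.08 J [ -9.  35. 121.  36.  14.  22.] P [[-65.1 -92.9  63.1]] F stand [-0.7 -0.6 -0.4]
(array([6.7, 0.1, 1.8]), array([ 0.001, -0.001,  0.005]))
```

View pics/t2.png

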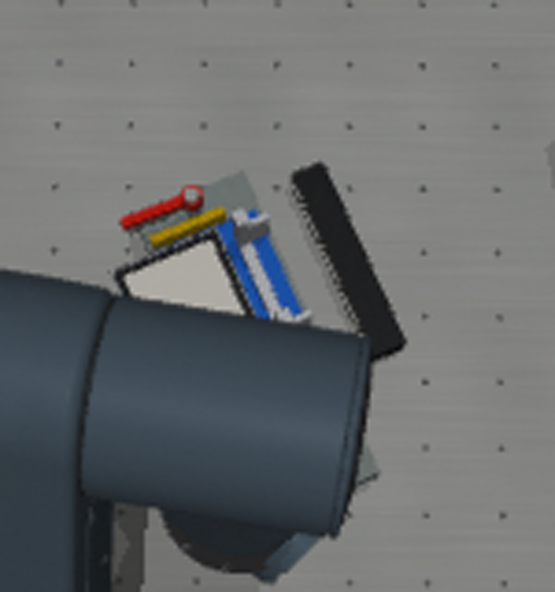

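The panel is 5–10 mm from the yellow fence, between (150,240) and (225,213), and it is square to it. I'll keep pushing gently.

```bash
python3 -m handwheel '[{"delta_rot":[0,0,0],"xyz":[2,0,0.5],"hand":-0.1},{"delta_rot":[0,0,0],"xyz":[4,0,1],"hand":-0.1},{"delta_rot":[0,0,0],"xyz":[6,0,1.6],"hand":-0.1},{"delta_rot":[0,0,0],"xyz":[8,0,2.1],"hand":-0.1},{"delta_rot":[0,0,0],"xyz":[8,0,2.1],"hand":-0.1}]';python3 -c "
from h import *
st()"
```

```text
time_s: 7.75
position: [0.4809, 0.0798, 0.0629]
tcp_rot: [[0.883, 0.407, 0.233], [0.394, -0.913, 0.102], [0.255, 0.002, -0.967]]
force: [-8.0, -8.7, 6.0]
opening: 0.551
grasp_force: 5.3
t 7.75 J [ -9.  35. 120.  33.  14.  26.] P [[-65.5 -87.1  62.9]] F stand [  4.7 -10.8   6. ]
```

```bash
python3 -m handwheel '[{"delta_rot":[0,0,0],"xyz":[-14,0,-4],"hand":-0.1},{"delta_rot":[0,-0.05,-0.1],"xyz":[-4,0,-44],"hand":-0.4},{"delta_rot":[0,-0.1,-0.25],"xyz":[8,-20,-80],"hand":-0.8},{"delta_rot":[0,-0.2,-0.42],"xyz":[12,-45,-90],"hand":-1},{"delta_rot":[0,-0.26,-0.6],"xyz":[18,-75,-90],"hand":-1}]';python3 - <<'E'
from h import *
st();R=S@np.column_stack([[-1,0,0],[0,1,0],[0,0,-1]]);print(deltas(W([-155,-10,130]),R))
E
```

```text
time_s: 8.38
position: [0.4497, 0.1473, 0.1566]
tcp_rot: [[0.537, 0.842, 0.053], [0.844, -0.533, -0.062], [-0.024, 0.078, -0.997]]
force: [-0.2, 1.2, -0.1]
opening: 0.918
grasp_force: 0.0
t 8.38 J [  7.  25. 109.  -6.  44.  44.] P [[-139.9  -88.3  156.6]] F stand [-1.2  0.3 -0.1]
(array([74.1, 28.9, 27.2]), array([ 0.06 ,  0.061, -0.98 ]))
```

```bash
python3 -m handwheel '[{"delta_rot":[0.01,0.01,-0.18],"xyz":[20,8,0],"hand":-1},{"delta_rot":[0.02,0.02,-0.36],"xyz":[45,18,0],"hand":-1},{"delta_rot":[0.03,0.03,-0.54],"xyz":[74,29,10],"hand":-1},{"delta_rot":[0.05,0.05,-0.72],"xyz":[74,29,20],"hand":-1},{"delta_rot":[0.06,0.06,-0.9],"xyz":[74,29,27],"hand":-1}]';python3 - <<'E'
from h import *
st();R=S@np.column_stack([[-1,0,0],[0,1,0],[0,0,-1]]);print(deltas(W([-150,-10,62]),R))
im,K,T=snap("wrist");np.savez("pics/w3.npz",im=im,K=K,T=T)
cv2.imwrite("pics/w3.png",im[...,::-1])
E
```

```text
time_s: 9.0
position: [0.5137, 0.192, 0.1274]
tcp_rot: [[-0.33, 0.944, -0.003], [0.944, 0.33, 0.004], [0.005, -0.001, -1.0]]
force: [-0.0, 0.4, -0.8]
opening: 0.999
grasp_force: 0.0
t 9.0 J [  9.  33.  98.   0.  49. -11.] P [[-154.9  -11.8  127.4]] F stand [-0.3  0.1 -0.8]
(array([-5.1,  2.2, 65.3]), array([-0.001, -0.005, -0.079]))
```

View pics/w3.png

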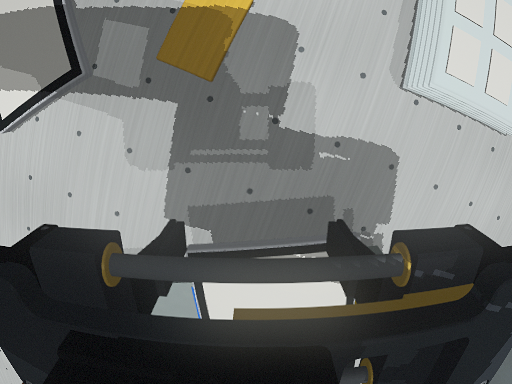

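```bash
python3 -m handwheel '[{"delta_rot":[0,0,-0.08],"xyz":[-2,2,30],"hand":-1},{"delta_rot":[0,0,-0.08],"xyz":[-3,2,60],"hand":-1},{"delta_rot":[0,0,-0.08],"xyz":[-4,2,71],"hand":-1},{"delta_rot":[0,0,-0.08],"xyz":[-11,2,71],"hand":-1},{"delta_rot":[0,0,-0.08],"xyz":[-18,3,71],"hand":-1}]'
python3 -m handwheel '[{"delta_rot":[0,0,0],"xyz":[-5,0,0],"hand":-1},{"delta_rot":[0,0,0],"xyz":[-8,0,0],"hand":-1},{"delta_rot":[0,0,0],"xyz":[-11,0,0],"hand":-1},{"delta_rot":[0,0,0],"xyz":[-14,0,0],"hand":-1},{"delta_rot":[0,0,0],"xyz":[-14,0,0],"hand":-1}]';python3 -c "
from h import *
st()"
```

```text
time_s: 9.68
position: [0.5225, 0.1756, 0.0577]
tcp_rot: [[-0.399, 0.917, -0.001], [0.917, 0.399, 0.004], [0.004, 0.001, -1.0]]
force: [0.0, 0.3, 1.4]
opening: 0.999
grasp_force: 0.0
time_s: 10.3
position: [0.527, 0.1628, 0.0567]
tcp_rot: [[-0.399, 0.917, -0.003], [0.917, 0.399, 0.003], [0.004, -0.001, -1.0]]
force: [-0.2, 0.5, -0.3]
opening: 0.996
grasp_force: 0.4
t 10.3 J [  5.  40. 100.   0.  40. -18.] P [[-122.9  -11.4   56.7]] F stand [-0.6 -0.  -0.3]
```

```bash
python3 -m handwheel '[{"delta_rot":[0,0,0],"xyz":[-2,0,0],"hand":-1},{"delta_rot":[0,0,0],"xyz":[-3.5,0,0],"hand":-1},{"delta_rot":[0,0,0],"xyz":[-5,0,0],"hand":-1},{"delta_rot":[0,0,0],"xyz":[-6,0,0],"hand":-1},{"delta_rot":[0,0,0],"xyz":[-6,0,0],"hand":-1}]';python3 -c "
from h import *
st()"
```

```text
time_s: 10.92
position: [0.5285, 0.1585, 0.0566]
tcp_rot: [[-0.399, 0.917, -0.004], [0.917, 0.399, 0.005], [0.006, -0.002, -1.0]]
force: [-2.4, 6.6, 1.9]
opening: 1.002
grasp_force: 3.3
t 10.93 J [  5.  40. 100.   0.  40. -19.] P [[-118.3  -11.7   56.6]] F stand [-7.   0.5  1.9]
```

```bash
python3 -m handwheel '[{"delta_rot":[0,0,0],"xyz":[15,0,0],"hand":-1},{"delta_rot":[0,-0.17,0],"xyz":[32,0,-5],"hand":-1},{"delta_rot":[0,-0.35,0],"xyz":[32,0,-5],"hand":-1},{"delta_rot":[0,-0.53,0],"xyz":[32,0,-5],"hand":-1},{"delta_rot":[0,-0.7,0],"xyz":[32,0,-5],"hand":-1}]';python3 - <<'E'
from h import *
st();R=S@np.column_stack([[-1,0,0],[0,1,0],[0,0,-1]])@rot(0,-np.pi/4,0);np.save("Rl.npy",R)
for p in [(-130,-10,32),(-107,-10,33)]: print(deltas(W(p),R))
E
```

```text
time_s: 11.55
position: [0.5175, 0.1877, 0.0628]
tcp_rot: [[-0.313, 0.916, 0.25], [0.72, 0.401, -0.567], [-0.619, 0.003, -0.785]]
force: [0.2, -1.3, -1.1]
opening: 1.002
grasp_force: 0.0
t 11.55 J [ 28.  46.  98. -52.  52.  43.] P [[-149.5  -10.1   62.8]] F stand [ 1.3 -0.3 -1.1]
(array([ 3.8,  0.1, 36.2]), array([-0.   , -0.117, -0.004]))
(array([-14.9,   0.1,  49.7]), array([-0.   , -0.117, -0.004]))
```

```bash
python3 -m handwheel '[{"delta_rot":[0,-0.06,0],"xyz":[3,0,15],"hand":-1},{"delta_rot":[0,-0.117,-0.004],"xyz":[4,0,36],"hand":-1},{"delta_rot":[0,-0.117,-0.004],"xyz":[4,0,36],"hand":-1},{"delta_rot":[0,-0.117,-0.004],"xyz":[-5,0,43],"hand":-1},{"delta_rot":[0,-0.117,-0.004],"xyz":[-13,0,48],"hand":-1}]';python3 - <<'E'
from h import *
st();R=np.load("Rl.npy")
for p in [(-107,33),(-106.7,62),(-99,88.4),(-84.5,111.2),(-68.5,125.2),(-48.7,134),(-34,136.7),(-26.4,137)]: print(deltas(W((p[0],-10,p[1])),R)[0])
print(deltas(W((-107,-10,33)),R)[1])
E
```

```text
time_s: 12.18
position: [0.5333, 0.1497, 0.033]
tcp_rot: [[-0.287, 0.916, 0.28], [0.651, 0.401, -0.644], [-0.702, -0.002, -0.712]]
force: [0.5, 1.0, 0.5]
opening: 1.003
grasp_force: 0.0
t 12.18 J [ 26.  51.  99. -62.  53.  51.] P [[-108.3  -10.9   33. ]] F stand [-0.7  0.8  0.5]
[-1.   0.9  0.9]
[-21.5   0.8 -19.5]
[-45.6   0.8 -32.9]
[-71.9   0.8 -38.9]
[-93.1   0.8 -37.7]
[-113.4    0.8  -30. ]
[-125.8    0.8  -21.6]
[-131.4    0.8  -16.5]
[-0.003 -0.007  0.   ]
```

```bash
python3 -m handwheel '[{"delta_rot":[0,0,0],"xyz":[-5,0,-4],"hand":-1},{"delta_rot":[0,0,0],"xyz":[-12,0,-11],"hand":-1},{"delta_rot":[0,0,0],"xyz":[-21.5,0,-19.5],"hand":-1},{"delta_rot":[0,0,0],"xyz":[-31,0,-25.5],"hand":-1},{"delta_rot":[0,0,0],"xyz":[-39,0,-30],"hand":-1}]';python3 - <<'E'
from h import *
st();R=np.load("Rl.npy")
im,K,T=snap("side");np.savez("pics/s4.npz",im=im,K=K,T=T)
cv2.imwrite("pics/s4.png",cv2.resize(im[110:260,190:350],None,fx=3.7,fy=3.7,interpolation=cv2.INTER_CUBIC)[...,::-1])
for p in [(-99,88.4),(-84.5,111.2),(-68.5,125.2),(-48.7,134),(-34,136.7),(-26.4,137)]: print(deltas(W((p[0],-10,p[1])),R)[0])
E
```

```text
time_s: 12.8
position: [0.5355, 0.1448, 0.0817]
tcp_rot: [[-0.289, 0.915, 0.281], [0.651, 0.403, -0.644], [-0.702, -0.003, -0.712]]
force: [-0.7, 2.4, -0.6]
opening: 1.0
grasp_force: 0.9
t 12.8 J [ 25.  46.  99. -59.  55.  46.] P [[-102.9  -10.9   81.7]] F stand [-2.5  0.3 -0.6]
[-6.4  0.6 -1.7]
[-32.8   0.6  -7.7]
[-54.    0.6  -6.4]
[-74.3   0.6   1.3]
[-86.6   0.6   9.7]
[-92.2   0.6  14.8]
```

View pics/s4.png

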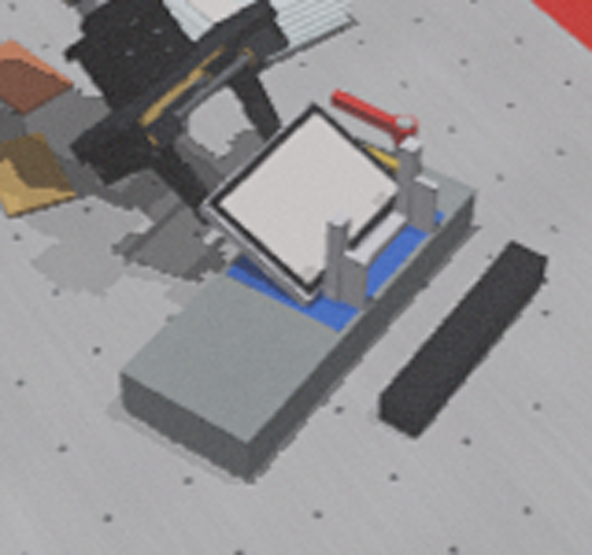

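The side view shows the panel lifted about 30°. Its far edge is against both uprights, (340,240) and (410,170), and the fingers are under the front edge. I'll continue the arc.

```bash
python3 -m handwheel '[{"delta_rot":[0,0,0],"xyz":[-9,0,-2],"hand":-1},{"delta_rot":[0,0,0],"xyz":[-20,0,-5],"hand":-1},{"delta_rot":[0,0,0],"xyz":[-33,0,-7.7],"hand":-1},{"delta_rot":[0,0,0],"xyz":[-44,0,-7.3],"hand":-1},{"delta_rot":[0,0,0],"xyz":[-54,0,-6.4],"hand":-1}]'
python3 -m handwheel '[{"delta_rot":[0,0,0],"xyz":[-7,0,2],"hand":-1},{"delta_rot":[0,0,0],"xyz":[-14,0,5],"hand":-1},{"delta_rot":[0,0,0],"xyz":[-20,0,8],"hand":-1},{"delta_rot":[0,0,0],"xyz":[-24,0,10.5],"hand":-1},{"delta_rot":[0,0,0],"xyz":[-28,0,13],"hand":-1}]';python3 - <<'E'
from h import *
st();R=np.load("Rl.npy")
im,K,T=snap("side");np.savez("pics/s5.npz",im=im,K=K,T=T)
cv2.imwrite("pics/s5.png",cv2.resize(im[110:260,190:350],None,fx=3.7,fy=3.7,interpolation=cv2.INTER_CUBIC)[...,::-1])
for p in [(-34,136.7),(-26.4,137)]: print(deltas(W((p[0],-10,p[1])),R)[0])
E
```

```text
time_s: 13.48
position: [0.5495, 0.1126, 0.1238]
tcp_rot: [[-0.288, 0.916, 0.28], [0.651, 0.402, -0.645], [-0.703, -0.004, -0.712]]
force: [-0.8, 1.3, -1.0]
opening: 1.0
grasp_force: 0.4
time_s: 14.1
position: [0.5609, 0.0864, 0.1335]
tcp_rot: [[-0.289, 0.916, 0.279], [0.65, 0.402, -0.645], [-0.702, -0.005, -0.712]]
force: [-0.0, 0.9, 0.7]
opening: 1.001
grasp_force: 0.2
t 14.1 J [ 19.  41. 100. -60.  54.  38.] P [[-39.3 -11.2 133.5]] F stand [-0.8  0.3  0.7]
[-5.5  1.2  1.2]
[-11.2   1.2   6.3]
```

View pics/s5.png

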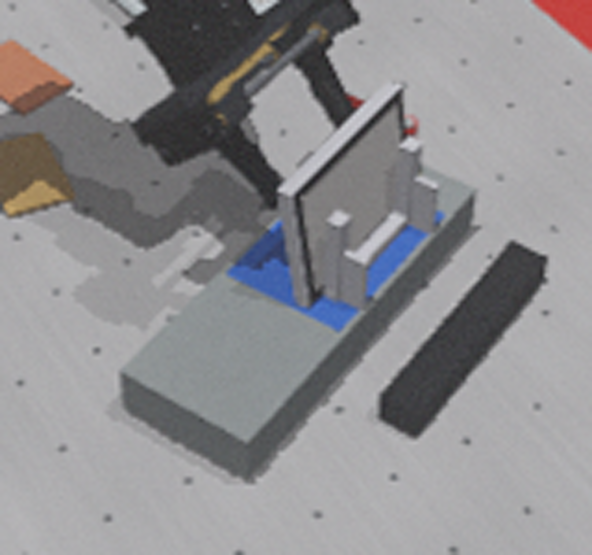

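The panel is at about 80°. I'll press it home slowly.

```bash
python3 -m handwheel '[{"delta_rot":[0,0,0],"xyz":[-3,0,2],"hand":-1},{"delta_rot":[0,0,0],"xyz":[-6,0,4.5],"hand":-1},{"delta_rot":[0,0,0],"xyz":[-8.5,0,7],"hand":-1},{"delta_rot":[0,0,0],"xyz":[-10,0,8.5],"hand":-1},{"delta_rot":[0,0,0],"xyz":[-10,0,8.5],"hand":-1}]';python3 - <<'E'
from h import *
st()
E
```

```text
time_s: 14.78
position: [0.5661, 0.0746, 0.1344]
tcp_rot: [[-0.289, 0.916, 0.279], [0.651, 0.402, -0.644], [-0.702, -0.004, -0.712]]
force: [-0.4, 1.4, -0.5]
opening: 0.999
grasp_force: 0.0
t 14.78 J [ 17.  40. 100. -61.  53.  38.] P [[-26.3 -11.2 134.4]] F stand [-1.5  0.2 -0.5]
```

```bash
python3 -m handwheel '[{"delta_rot":[0,0,0],"xyz":[-1,0,1],"hand":-1},{"delta_rot":[0,0,0],"xyz":[-2,0,2],"hand":-1},{"delta_rot":[0,0,0],"xyz":[-3,0,3],"hand":-1},{"delta_rot":[0,0,0],"xyz":[-4,0,4],"hand":-1},{"delta_rot":[0,0,0],"xyz":[-4,0,4],"hand":-1}]';python3 - <<'E'
from h import *
st()
im,K,T=snap("side");np.savez("pics/s6.npz",im=im,K=K,T=T)
cv2.imwrite("pics/s6.png",cv2.resize(im[110:260,190:350],None,fx=3.7,fy=3.7,interpolation=cv2.INTER_CUBIC)[...,::-1])
E
```

```text
time_s: 15.4
position: [0.5674, 0.072, 0.1343]
tcp_rot: [[-0.29, 0.915, 0.281], [0.653, 0.404, -0.641], [-0.7, -0.003, -0.714]]
force: [-5.4, 10.6, 5.4]
opening: 1.001
grasp_force: 6.3
t 15.4 J [ 17.  40. 101. -61.  53.  38.] P [[-23.5 -11.1 134.3]] F stand [-11.9  -0.6   5.4]
```

View pics/s6.png

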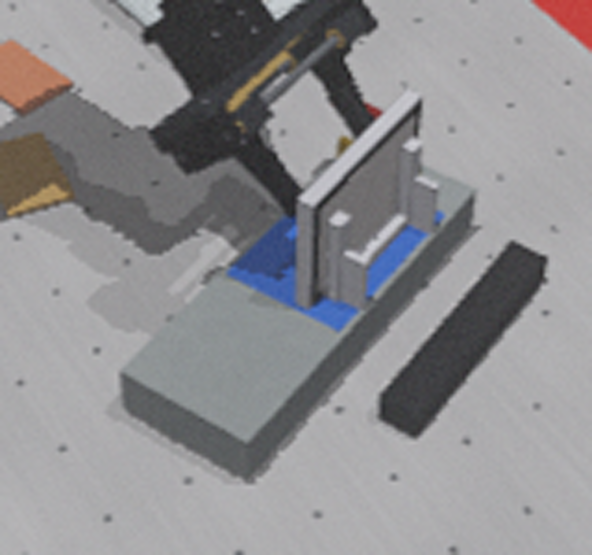

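The panel is upright against both uprights. Next I'll back off, lift clear and check its contact with the fence from the top camera.

```bash
python3 -m handwheel '[{"delta_rot":[0,0,0],"xyz":[8,0,-8],"hand":-1},{"delta_rot":[0,0,0],"xyz":[25,0,-25],"hand":-1},{"delta_rot":[0,0,0],"xyz":[45,0,-60],"hand":0},{"delta_rot":[0,0,0],"xyz":[50,20,-85],"hand":1},{"delta_rot":[0,0,0],"xyz":[50,60,-85],"hand":1}]';python3 - <<'E'
from h import *
st();R=np.load("Rl.npy")
im,K,T=snap("top");np.savez("pics/t7.npz",im=im,K=K,T=T)
a=cv2.resize(im[95:225,200:310],None,fx=3.6,fy=3.6,interpolation=cv2.INTER_CUBIC)
im2,K2,T2=snap("side"); b=cv2.resize(im2[110:240,240:350],None,fx=3.6,fy=3.6,interpolation=cv2.INTER_CUBIC)
cv2.imwrite("pics/t7.png",np.hstack([a,b])[...,::-1])
for p in [(-85,140,165),(-85,140,98)]: print(deltas(W(p),R))
print(cv2.minAreaRect(L(onz(blobs(im,(0,170,60),(5,255,255),8)[0],.1,K,T))[:,:2].astype(np.float32)), [(L(onz(c,.1,K,T)).mean(0).round(),len(c)) for c in blobs(im,(0,170,60),(5,255,255),8)])
E
```

```text
time_s: 16.08
position: [0.5844, 0.1831, 0.1606]
tcp_rot: [[-0.291, 0.915, 0.281], [0.65, 0.404, -0.644], [-0.702, -0.005, -0.712]]
force: [0.5, -0.2, 0.3]
opening: 0.746
grasp_force: 0.0
t 16.07 J [ 27.  42.  89. -51.  64.  32.] P [[-118.2   49.3  160.6]] F stand [0.4 0.4 0.3]
(array([-25.5,  86.1,  19.2]), array([ 0.002, -0.007, -0.002]))
(array([21.6, 85.9, 66.9]), array([ 0.002, -0.007, -0.002]))
((-147.04861450195312, 536.34814453125), (228.56764221191406, 277.80596923828125), 66.48744201660156) [(array([-152.,  525.,  100.]), 284), (array([-54.,  94., 100.]), 44)]
```

View pics/t7.png

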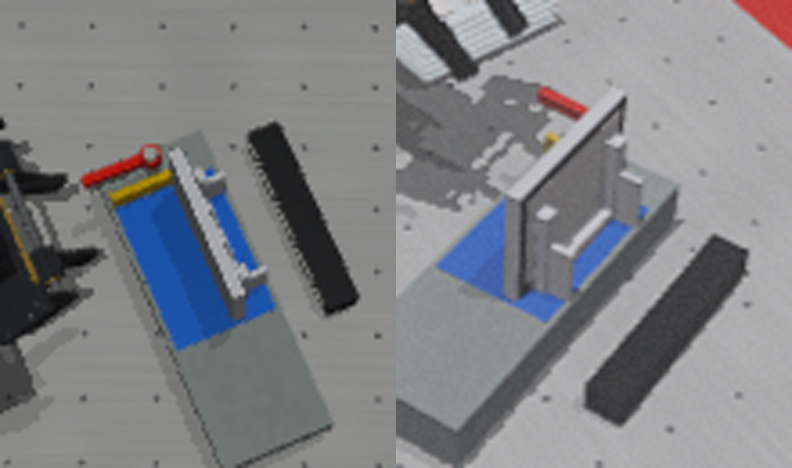

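The panel stands by itself. Its top edge runs (178,150)–(233,293) in the top view, so I'll convert that to stand coordinates to check the gap at the fence.

```bash
python3 -m handwheel '[{"delta_rot":[0,0,0],"xyz":[-10,30,10],"hand":1},{"delta_rot":[0,0,0],"xyz":[-25,75,15],"hand":1},{"delta_rot":[0,-0.007,0],"xyz":[-25,86,19],"hand":1},{"delta_rot":[0,-0.007,0],"xyz":[0,86,45],"hand":1},{"delta_rot":[0,-0.007,0],"xyz":[21,86,66],"hand":1}]';python3 - <<'E'
from h import *
st();R=np.load("Rl.npy")
d=np.load("pics/t7.npz");im,K,T=d["im"],d["K"],d["T"]
f=lambda p,z:np.round(L(onz(np.array(p)/3.6+[200,95],z,K,T)),1).tolist()
print("top ends",f([[170,152],[188,148],[243,290],[227,298]],.16),"fence",f([[109,195],[172,170],[175,180],[113,205]],.075),"upright tops",f([[212,180],[256,273]],.13),"base -y",f([[235,318],[244,313]],.05))
for p in [(-86,122),(-87.6,97),(-77.3,77),(-63.5,65),(-51,58),(-44,52)]: print(deltas(W((p[0],p[1],98)),R)[0])
E
```

```text
time_s: 16.8
position: [0.6745, 0.186, 0.0957]
tcp_rot: [[-0.288, 0.916, 0.279], [0.646, 0.401, -0.65], [-0.707, -0.007, -0.707]]
force: [0.1, -0.6, -0.9]
opening: 0.075
grasp_force: 0.0
t 16.8 J [ 24.  51.  77. -52.  64.  29.] P [[-84.6 132.9  95.7]] F stand [ 0.5 -0.1 -0.9]
top ends [[-10.1, 70.9, 160.0], [6.4, 67.8, 160.0], [-0.3, -73.6, 160.0], [-16.3, -74.6, 160.0]] fence [[-74.0, 80.7, 75.0], [-8.4, 79.5, 75.0], [-9.6, 69.1, 75.0], [-74.3, 69.9, 75.0]] upright tops [[17.6, 39.6, 130.0], [19.8, -57.8, 130.0]] base -y [[-8.5, -74.3, 50.0], [1.5, -73.3, 50.0]]
[ -0.6 -10.9  -2.5]
[  0.6 -35.9  -3.5]
[ -6.6 -55.9   4. ]
[-16.3 -67.8  13.8]
[-25.1 -74.8  22.7]
[-30.1 -80.8  27.7]
```

```bash
python3 -m handwheel '[{"delta_rot":[0,0,0],"xyz":[-0.6,-8,-2.5],"hand":1},{"delta_rot":[0,0,0],"xyz":[0,-17,-3],"hand":1},{"delta_rot":[0,0,0],"xyz":[0.6,-27,-3.5],"hand":1},{"delta_rot":[0,0,0],"xyz":[0.6,-36,-3.5],"hand":1},{"delta_rot":[0,0,0],"xyz":[-3,-46,0],"hand":1}]';python3 -m handwheel '[{"delta_rot":[0,0,0],"xyz":[-4,-10,4],"hand":1},{"delta_rot":[0,0,0],"xyz":[-8,-16,8.5],"hand":1},{"delta_rot":[0,0,0],"xyz":[-13,-21,13],"hand":1},{"delta_rot":[0,0,0],"xyz":[-18,-25,18.5],"hand":1},{"delta_rot":[0,0,0],"xyz":[-22,-29,22.5],"hand":1}]';python3 - <<'E'
from h import *
st();R=np.load("Rl.npy")
im,K,T=snap("top");np.savez("pics/t8.npz",im=im,K=K,T=T)
a=cv2.resize(im[95:225,200:310],None,fx=3.6,fy=3.6,interpolation=cv2.INTER_CUBIC)
im2,K2,T2=snap("wrist"); b=cv2.resize(im2[120:384,100:412],(553,468),interpolation=cv2.INTER_CUBIC)
cv2.imwrite("pics/t8.png",np.hstack([a[:,:240],b])[...,::-1])
for p in [(-42,52),(-39,50)]: print(deltas(W((p[0],p[1],98)),R)[0])
E
```

```text
time_s: 17.42
position: [0.6353, 0.1671, 0.1009]
tcp_rot: [[-0.286, 0.915, 0.284], [0.647, 0.403, -0.647], [-0.707, -0.001, -0.707]]
force: [-0.5, 2.4, 1.3]
opening: 0.005
grasp_force: 1.4
time_s: 18.05
position: [0.6212, 0.1248, 0.0997]
tcp_rot: [[-0.287, 0.916, 0.281], [0.646, 0.402, -0.65], [-0.708, -0.005, -0.706]]
force: [0.7, 2.4, 2.2]
opening: 0.006
grasp_force: 1.6
t 18.05 J [ 20.  47.  90. -57.  57.  35.] P [[-50.1  59.4  99.7]] F stand [-1.9  1.6  2.2]
[-4.4 -7.4  6.7]
[-6.5 -9.4  8.8]
```

View pics/t8.png

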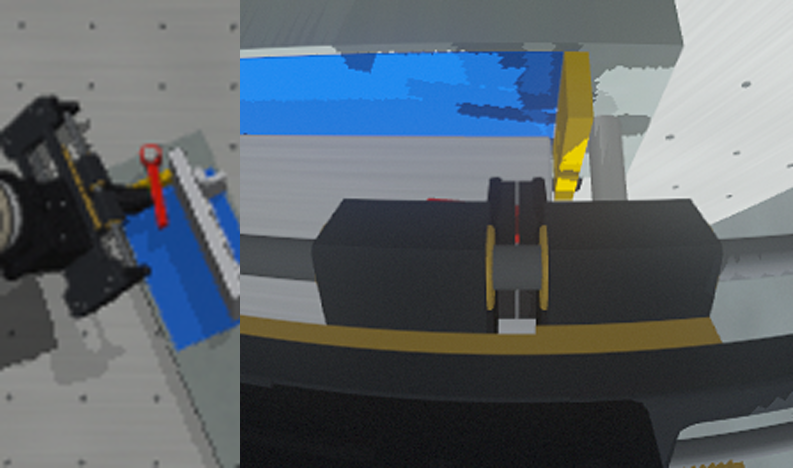

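The wrist view shows the panel end meeting the yellow fence at (553,135), and the keeper is about 10° short of shut. I'll finish the swing gently.

```bash
python3 -m handwheel '[{"delta_rot":[0,0,0],"xyz":[-2,-5,3],"hand":1},{"delta_rot":[0,0,0],"xyz":[-4,-9,5.5],"hand":1},{"delta_rot":[0,0,0],"xyz":[-5.5,-12,8],"hand":1},{"delta_rot":[0,0,0],"xyz":[-7,-14,9.5],"hand":1},{"delta_rot":[0,0,0],"xyz":[-8,-15,11],"hand":1}]';python3 - <<'E'
from h import *
st()
E
```

```text
time_s: 18.77
position: [0.6135, 0.1098, 0.0973]
tcp_rot: [[-0.287, 0.914, 0.285], [0.649, 0.405, -0.645], [-0.705, -0.0, -0.709]]
force: [-3.0, 12.9, 3.4]
opening: 0.007
grasp_force: 6.1
t 18.77 J [ 19.  47.  92. -59.  55.  37.] P [[-39.4  46.4  97.3]] F stand [-13.    2.5   3.4]
```

```bash
python3 -m handwheel '[{"delta_rot":[0,0,0],"xyz":[12,0,-12],"hand":1},{"delta_rot":[0,0,0],"xyz":[35,0,-35],"hand":0.5},{"delta_rot":[0,0.1,0],"xyz":[40,-20,-80],"hand":-1},{"delta_rot":[0,0.25,0],"xyz":[20,-60,-130],"hand":-1},{"delta_rot":[0,0.4,0],"xyz":[-10,-110,-170],"hand":-1}]';python3 - <<'E'
from h import *
st()
d=np.load("pics/top0.npz");im,K,T=d["im"],d["K"],d["T"]
c=[b for b in blobs(im,(0,0,0),(180,255,60),8) if abs(b.mean(0)-[379,196]).max()<12]
for b in c: print(len(b),onz(np.array([cv2.minEnclosingCircle(b)[0]]),.041,K,T).round(3),cv2.minEnclosingCircle(b)[1])
w=im[180:216,362:398]
hsv=cv2.cvtColor(im,cv2.COLOR_RGB2HSV)
for n,lo,hi,z in [("or",(5,90,90),(20,255,255),.073),("gr",(45,80,50),(85,255,255),.042)]:
    m=cv2.inRange(hsv,np.array(lo),np.array(hi));ys,xs=np.where(m);k=(abs(xs-380)<22)&(abs(ys-196)<22);print(n,k.sum(),onz([[xs[k].mean(),ys[k].mean()]],z,K,T).round(3))
E
```

```text
time_s: 19.4
position: [0.4741, 0.1708, 0.2172]
tcp_rot: [[-0.378, 0.914, 0.146], [0.848, 0.405, -0.342], [-0.372, -0.005, -0.928]]
force: [-0.0, -1.3, 1.2]
opening: 0.373
grasp_force: 0.0
t 19.4 J [ 20.  24. 101. -26.  57.  11.] P [[-151.5  -56.6  217.2]] F stand [ 1.2 -0.5  1.2]
84 [[ 0.473 -0.364  0.041]] 14.27598762512207
or 11 [[ 0.478 -0.354  0.073]]
gr 13 [[ 0.515 -0.365  0.042]]
```

```bash
cat >> h.py <<'E'
def Rdown(yaw):
    y=np.array([np.cos(yaw),np.sin(yaw),0]);z=np.array([0,0,-1.]);return np.column_stack([np.cross(y,z),y,z])
E
python3 - <<'E'
from h import *
for f in (.33,.67,1): print(deltas(np.array([.474,.171,.22])*(1-f)+f*np.array([.473,-.364,.26])+np.array([0,0,.06 if f<1 else 0]),Rdown(np.radians(-30))))
E
```

```text
(array([-177.7,  -72.2,  -10.2]), array([0.174, 0.355, 0.93 ]))
(array([-336.8, -146.2,   39.3]), array([0.174, 0.355, 0.93 ]))
(array([-469. , -217.8,  143.2]), array([0.174, 0.355, 0.93 ]))
```

```bash
python3 -m handwheel '[{"delta_rot":[0.03,0.07,0.16],"xyz":[-25,-15,-40],"hand":-0.6},{"delta_rot":[0.06,0.14,0.32],"xyz":[-75,-35,-40],"hand":-0.6},{"delta_rot":[0.1,0.2,0.48],"xyz":[-125,-52,-25],"hand":-0.6},{"delta_rot":[0.13,0.27,0.64],"xyz":[-178,-72,-10],"hand":-0.6},{"delta_rot":[0.15,0.31,0.8],"xyz":[-230,-97,6],"hand":-0.6}]';python3 - <<'E'
from h import *
st();print(deltas([.473,-.364,.26],Rdown(np.radians(-30))))
E
```

```text
time_s: 20.02
position: [0.4735, -0.0682, 0.2981]
tcp_rot: [[0.391, 0.92, 0.002], [0.919, -0.391, -0.052], [-0.047, 0.023, -0.999]]
force: [0.9, -0.1, 1.5]
opening: 0.794
grasp_force: 0.0
t 20.02 J [-20.  14.  98.  -3.  67.   4.] P [[  66.9 -153.5  298.1]] F stand [0.5 0.8 1.5]
(array([-270.3,  114.2,   53.6]), array([0.025, 0.046, 0.122]))
```

```bash
python3 -m handwheel '[{"delta_rot":[0.01,0.02,0.05],"xyz":[-55,23,10],"hand":-0.6},{"delta_rot":[0.025,0.046,0.12],"xyz":[-110,46,20],"hand":-0.6},{"delta_rot":[0.025,0.046,0.12],"xyz":[-165,70,30],"hand":-0.6},{"delta_rot":[0.025,0.046,0.12],"xyz":[-218,92,42],"hand":-0.6},{"delta_rot":[0.025,0.046,0.12],"xyz":[-270,114,53],"hand":-0.6}]';python3 - <<'E'
from h import *
st()
im,K,T=snap("wrist");np.savez("pics/w9.npz",im=im,K=K,T=T)
cv2.imwrite("pics/w9.png",im[...,::-1])
a=proj([.473,-.364,.073],K,T,True)[0];print("centre px",a)
hsv=cv2.cvtColor(im,cv2.COLOR_RGB2HSV)
for n,lo,hi,z in [("or",(5,90,70),(20,255,255),.073),("gr",(45,80,50),(85,255,255),.042)]:
    m=cv2.inRange(hsv,np.array(lo),np.array(hi));ys,xs=np.where(m);k=(abs(xs-a[0])<70)&(abs(ys-a[1])<70);print(n,k.sum(),xs[k].mean(),ys[k].mean(),onz([[xs[k].mean(),ys[k].mean()]],z,K,T,True).round(4))
E
```

```text
time_s: 20.65
position: [0.4738, -0.363, 0.26]
tcp_rot: [[0.494, 0.869, -0.002], [0.869, -0.494, 0.0], [-0.0, -0.002, -1.0]]
force: [1.0, -0.6, -0.7]
opening: 0.8
grasp_force: 0.0
t 20.65 J [-48.  26.  84.  -0.  70. -18.] P [[ 336.8 -272.2  260. ]] F stand [ 0.9  0.7 -0.7]
centre px [255.39861455 170.34577496]
or 69 256.3478260869565 161.6086956521739 [[ 0.4792 -0.3554  0.073 ]]
gr 81 286.1975308641975 150.4320987654321 [[ 0.5161 -0.367   0.042 ]]
```

View pics/w9.png

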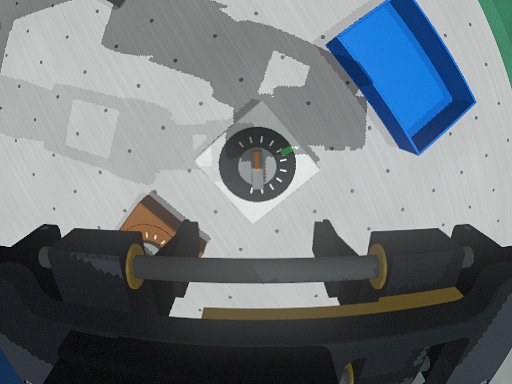

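The dial is at (257,164). The orange pointer points straight up in the image, and the green mark is at (286,150), about 65° clockwise.

Run:
```python
from h import *
d=np.load("pics/w9.npz");im,K,T=d["im"],d["K"],d["T"]
hsv=cv2.cvtColor(im,cv2.COLOR_RGB2HSV)
m=(im.max(2)<75).astype(np.uint8); m[:110]=0;m[212:]=0;m[:,:205]=0;m[:,310:]=0
m=cv2.morphologyEx(m,cv2.MORPH_CLOSE,np.ones((5,5)))
cs,_=cv2.findContours(m,0,cv2.CHAIN_APPROX_NONE);b=max(cs,key=cv2.contourArea)[:,0,:]
w=onz(b,.041,K,T,True)[:,:2].astype(np.float32)
e=cv2.fitEllipse(w*1000);print("disc",e,cv2.minEnclosingCircle(w*1000)); c=np.array(e[0])/1000
def pts(lo,hi,z):
    ys,xs=np.where(cv2.inRange(hsv,np.array(lo),np.array(hi)));k=(abs(xs-256)<60)&(abs(ys-165)<50);return onz(np.c_[xs,ys][k],z,K,T,True)[:,:2]
o=pts((5,90,70),(20,255,255),.073);g=pts((45,80,50),(85,255,255),.042)
vx,vy,_,_=cv2.fitLine((o*1000).astype(np.float32),cv2.DIST_L2,0,.01,.01).ravel()
print("or axis",np.degrees(np.arctan2(vy,vx)),"or-c",o.mean(0)-c,"ang",np.degrees(np.arctan2(*(o.mean(0)-c)[::-1])),"green",np.linalg.norm(g.mean(0)-c),np.degrees(np.arctan2(*(g.mean(0)-c)[::-1])))
```

```text
disc ((484.7781066894531, -349.7411804199219), (58.61531066894531, 83.9044189453125), 49.84421920776367) ((479.420654296875, -358.240478515625), 48.19462966918945)
or axis 62.355408 or-c [-0.00563208 -0.00572877] ang -134.51235054949876 green 0.03572910043259048 -28.847404223481618
```

Run:
```python
from h import *
d=np.load("pics/w9.npz");im,K,T=d["im"],d["K"],d["T"]
c=onz([[219,164],[296,164],[257.5,126],[257.5,202]],.041,K,T,True).mean(0);print("disc c",c)
print("bar ends",onz([[256.5,150],[257,191]],.073,K,T,True))
g=np.array([.5161,-.367]);print("green",np.degrees(np.arctan2(*(g-c[:2])[::-1])),np.linalg.norm(g-c[:2]))
yaw=np.radians(62.4-90)
print(deltas([c[0],c[1],.1],Rdown(yaw)),deltas([c[0],c[1],.06],Rdown(yaw)))
```

```text
disc c [ 0.4753714 -0.3650897  0.041    ]
bar ends [[ 0.4861092  -0.34360736  0.073     ]
 [ 0.46207705 -0.3869956   0.073     ]]
green -2.6853782469143472 0.04077337525367813
(array([  7.3,  -2.2, 158.9]), array([ 0.003,  0.007, -0.039])) (array([  7.6,  -2.3, 198.9]), array([ 0.003,  0.007, -0.039]))
```

```bash
python3 -m handwheel '[{"delta_rot":[0,0,-0.039],"xyz":[4,-1,55],"hand":-0.3},{"delta_rot":[0,0,-0.039],"xyz":[6.5,-1.5,110],"hand":-0.3},{"delta_rot":[0,0,-0.039],"xyz":[6.5,-1.5,155],"hand":-0.3},{"delta_rot":[0,0,-0.039],"xyz":[6.5,-1.5,182],"hand":-0.3},{"delta_rot":[0,0,-0.039],"xyz":[6.5,-1.5,198],"hand":-0.3}]'
python3 -m handwheel '[{"delta_rot":[0,0,0],"xyz":[0,0,0],"hand":0.6},{"delta_rot":[0,0,0],"xyz":[0,0,0],"hand":1},{"delta_rot":[0,0,0],"xyz":[0,0,0],"hand":1},{"delta_rot":[0,0,0],"xyz":[0,0,0],"hand":1},{"delta_rot":[0,0,0],"xyz":[0,0,0],"hand":1}]';python3 - <<'E'
from h import *
st();print(bot.read_state()["grasp_force"])
E
```

```text
time_s: 21.32
position: [0.4757, -0.3545, 0.0609]
tcp_rot: [[0.46, 0.888, -0.003], [0.888, -0.46, 0.001], [-0.0, -0.003, -1.0]]
force: [-0.4, -0.1, 0.0]
opening: 0.649
grasp_force: 0.0
time_s: 21.95
position: [0.4774, -0.3569, 0.0634]
tcp_rot: [[0.46, 0.888, 0.002], [0.888, -0.46, -0.004], [-0.002, 0.004, -1.0]]
force: [7.6, -1.0, -1.5]
opening: 0.166
grasp_force: 3.1
t 21.95 J [-47.  41.  94.  -0.  45. -20.] P [[ 332.6 -266.5   63.4]] F stand [ 4.   6.5 -1.5]
3.1161008030176163
```

```bash
python3 -m handwheel '[{"delta_rot":[0,0,0],"xyz":[0,0,0],"hand":0.3},{"delta_rot":[0,0,0],"xyz":[-3,0,0],"hand":0.3},{"delta_rot":[0,0,0],"xyz":[-7,0,0],"hand":0.3},{"delta_rot":[0,0,0],"xyz":[-7,0,0],"hand":0.3},{"delta_rot":[0,0,0],"xyz":[-7,0,0],"hand":0.3}]';python3 - <<'E'
from h import *
st();print(deltas([.4748,-.3651,.060],Rdown(np.radians(62.4-90))))
E
```

```text
time_s: 22.58
position: [0.4732, -0.3625, 0.0627]
tcp_rot: [[0.46, 0.888, 0.0], [0.888, -0.46, -0.002], [-0.002, 0.001, -1.0]]
force: [0.1, 0.1, -0.3]
opening: 0.352
grasp_force: 0.0
t 22.57 J [-48.  41.  94.  -0.  45. -21.] P [[ 336.1 -272.6   62.7]] F stand [-0.1  0.1 -0.3]
(array([-1.6,  2.6,  2.7]), array([0.001, 0.002, 0.003]))
```

```bash
python3 -m handwheel '[{"delta_rot":[0,0,0],"xyz":[-1.5,2.5,2.5],"hand":0.3},{"delta_rot":[0,0,0],"xyz":[-1.5,2.5,2.5],"hand":1},{"delta_rot":[0,0,0],"xyz":[-1.5,2.5,2.5],"hand":1},{"delta_rot":[0,0,0],"xyz":[-1.5,2.5,2.5],"hand":1},{"delta_rot":[0,0,0],"xyz":[-1.5,2.5,2.5],"hand":1}]'
python3 -m handwheel '[{"delta_rot":[0,0,0.08],"xyz":[0,0,0],"hand":1},{"delta_rot":[0,0,0.22],"xyz":[0,0,0],"hand":1},{"delta_rot":[0,0,0.36],"xyz":[0,0,0],"hand":1},{"delta_rot":[0,0,0.5],"xyz":[0,0,0],"hand":1},{"delta_rot":[0,0,0.6],"xyz":[0,0,0],"hand":1}]';python3 - <<'E'
from h import *
st();R=np.array(bot.read_state()["tcp_rot"]);print("pointer yaw",np.degrees(np.arctan2(R[1,1],R[0,1]))+90)
E
```

```text
time_s: 23.2
position: [0.4741, -0.3644, 0.0601]
tcp_rot: [[0.46, 0.888, -0.001], [0.888, -0.46, -0.001], [-0.001, -0.001, -1.0]]
force: [-3.1, 0.6, 1.1]
opening: 0.16
grasp_force: 30.0
time_s: 23.82
position: [0.4744, -0.3647, 0.0601]
tcp_rot: [[0.883, 0.47, -0.001], [0.47, -0.883, -0.002], [-0.001, 0.001, -1.0]]
force: [-2.3, -0.1, 0.3]
opening: 0.16
grasp_force: 30.0
t 23.82 J [-48.  42.  93.  -0.  45.  14.] P [[ 338.6 -272.3   60.1]] F stand [-0.8 -2.1  0.3]
pointer yaw 28.044843417949465
```

```bash
python3 -m handwheel '[{"delta_rot":[0,0,0.13],"xyz":[0,0,0],"hand":1},{"delta_rot":[0,0,0.27],"xyz":[0,0,0],"hand":1},{"delta_rot":[0,0,0.41],"xyz":[0,0,0],"hand":1},{"delta_rot":[0,0,0.54],"xyz":[0,0,0],"hand":1},{"delta_rot":[0,0,0.54],"xyz":[0,0,0],"hand":1}]'
python3 -m handwheel '[{"delta_rot":[0,0,0],"xyz":[0,0,0],"hand":0.3},{"delta_rot":[0,0,0],"xyz":[0,0,0],"hand":0},{"delta_rot":[0,0,0],"xyz":[0,0,-20],"hand":-0.3},{"delta_rot":[0,0,0],"xyz":[0,0,-60],"hand":-0.3},{"delta_rot":[0,0,0],"xyz":[0,0,-100],"hand":-0.3}]'
python3 -m handwheel '[{"delta_rot":[0,0,0],"xyz":[10,0,-30],"hand":-0.3},{"delta_rot":[0,0,0],"xyz":[20,0,-60],"hand":-0.3},{"delta_rot":[0,0,0],"xyz":[20,0,-60],"hand":-0.3},{"delta_rot":[0,0,0],"xyz":[20,0,-60],"hand":-0.3},{"delta_rot":[0,0,0],"xyz":[20,0,-60],"hand":-0.3}]'
python3 - <<'E'
from h import *
st()
im,K,T=snap("wrist");np.savez("pics/w10.npz",im=im,K=K,T=T)
t,Kt,Tt=snap("top")
a=proj([.4744,-.3647,.06],K,T,True)[0];hsv=cv2.cvtColor(im,cv2.COLOR_RGB2HSV)
def pts(lo,hi,z):
    ys,xs=np.where(cv2.inRange(hsv,np.array(lo),np.array(hi)));k=(abs(xs-a[0])<70)&(abs(ys-a[1])<60);return onz(np.c_[xs,ys][k],z,K,T,True)[:,:2]
o=pts((5,90,70),(20,255,255),.073);g=pts((45,80,50),(85,255,255),.042)
v=cv2.fitLine((o*1000).astype(np.float32),cv2.DIST_L2,0,.01,.01).ravel()
c=np.array([.4744,-.3647]);A=lambda q:np.degrees(np.arctan2(q[1],q[0]))
print(len(o),len(g),"or axis",A(v[:2]),"or",A(o.mean(0)-c),o.mean(0)-c,"green",A(g.mean(0)-c),g.mean(0)-c)
x,y=a.astype(int);w=cv2.resize(im[max(0,y-65):y+65,x-55:x+55],(396,468),interpolation=cv2.INTER_CUBIC)
cv2.imwrite("pics/w10.png",np.hstack([cv2.resize(t[95:225,200:310],(396,468),interpolation=cv2.INTER_CUBIC),w])[...,::-1])
E
```

```text
time_s: 24.45
position: [0.4745, -0.3651, 0.0601]
tcp_rot: [[0.999, -0.046, -0.0], [-0.046, -0.999, -0.002], [-0.0, 0.002, -1.0]]
force: [-2.5, -0.7, -0.4]
opening: 0.157
grasp_force: 30.0
time_s: 25.08
position: [0.4751, -0.3646, 0.1611]
tcp_rot: [[0.999, -0.046, 0.001], [-0.046, -0.999, -0.002], [0.001, 0.002, -1.0]]
force: [1.6, -0.4, -0.1]
opening: 0.611
grasp_force: 0.0
time_s: 25.7
position: [0.4938, -0.3647, 0.2185]
tcp_rot: [[0.999, -0.047, -0.002], [-0.047, -0.999, 0.0], [-0.002, -0.0, -1.0]]
force: [0.5, 0.0, 0.9]
opening: 0.653
grasp_force: 0.0
t 25.7 J [-47.  30.  84.  -0.  66.  46.] P [[ 346.4 -254.6  218.5]] F stand [0.2 0.5 0.9]
97 108 or axis -2.16627 or -5.987945209024111 [ 0.01173391 -0.00123079] green -3.205055423535786 [ 0.04177682 -0.00233938]
```

View pics/w10.png

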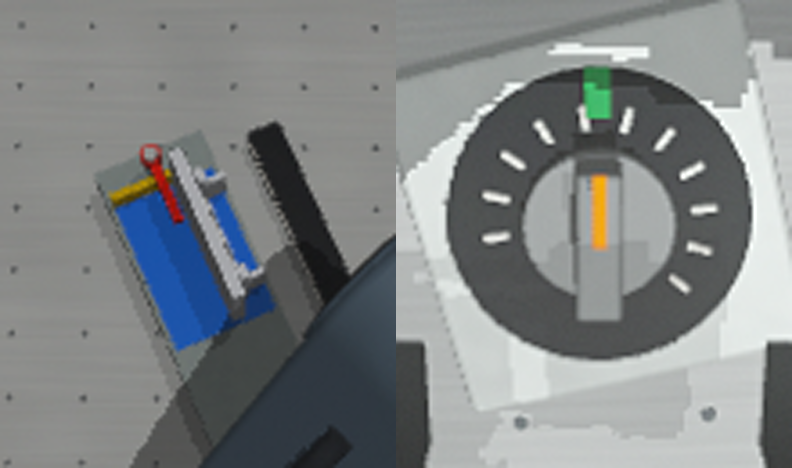

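The pointer is within about 1° of the green mark. The keeper lies parallel in front of the panel, (150,153)–(180,222), the panel is standing, and the robot is clear of everything. I'm handing in.

```bash
python3 -c "
from rig import workorder
print(workorder.hand_in())"
```

```text
the job is handed in; nothing more can be done
None
```

I handed the job in at about 26 s on the robot's clock: the panel stands flat against both uprights with its end at the fence, the keeper is shut, and the dial pointer is within about 1° of the green mark; the hand-in returned no verdict.

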